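# Confirm a picked kit on the parts rack

### The job

The kit has been picked; confirm it on the rack. Each red bin has a rocker in front of it: with closed fingers press its raised end (nearer the robot) fully down, first for the bin of bolts, then for the hex nuts, then for the L-shaped brackets. Leave the empty bin's rocker as it is, do not grasp, lift or shift the bins or the loose things around them, and finish clear of everything.

Things in the scene. Friction and masses are not known exactly. Their poses are not given: they have to be found in the camera images.
- rack: Fixed aluminium base plate on the bench, 290 (x) x 520 (y) x 12 mm, top 12 mm above the bench; it carries four identical stations side by side, 125 mm apart along its y axis (which kind of part is at which place varies). Origin: centre of its underside; x points away from the robot, from rockers to bins; yaw up to 0.2 rad.
- bin_bolts: Loose red open-topped plastic bin, 160 deep (x) x 104 wide (y) x 75 mm high (front lip 32 mm), containing about eight hex-head steel bolts, 85 mm long, lying lengthwise. Origin: centre of its underside, on the rack, 133 mm beyond (rack +x) its own rocker's hinge. Not to be shifted.
- bin_nuts: Loose red open-topped plastic bin, 160 deep (x) x 104 wide (y) x 75 mm high (front lip 32 mm), containing about a dozen thick steel hex nuts, 34 mm across corners, each with a dark hole. Origin: centre of its underside, on the rack, 133 mm beyond (rack +x) its own rocker's hinge. Not to be shifted.
- bin_brackets: Loose red open-topped plastic bin, 160 deep (x) x 104 wide (y) x 75 mm high (front lip 32 mm), containing four flat L-shaped steel brackets with 48 mm legs. Origin: centre of its underside, on the rack, 133 mm beyond (rack +x) its own rocker's hinge. Not to be shifted.
- bin_empty: Loose red open-topped plastic bin, 160 deep (x) x 104 wide (y) x 75 mm high (front lip 32 mm), containing nothing: it is the empty bin. Origin: centre of its underside, on the rack, 133 mm beyond (rack +x) its own rocker's hinge. Not to be shifted.
- rocker_bolts (a joint): Angle (rad) of the grey rocker paddle in front (robot side) of bin_bolts. 0 = end nearer the robot fully raised, 0.5 = that end fully down against its stop; starts at 0 to 0.06. Paddle 64 (rack x) x 34 x 8 mm, level at 0.25, hinged across its middle 40 mm above the bench, in a black housing 76 x 50 mm. It stays where left (friction, no spring).
- press_bolts (a point): Press point on rocker_bolts: on the paddle's upper face near the raised, ribbed end, 26 mm from the hinge and 6 mm from that end's edge. About 50 mm above the bench at joint 0 and 38 mm at 0.5. About 3 N down moves it, more nearer the hinge; press to 12-15 N to seat it on its stop. Moves with the paddle; its y axis lies along the hinge, parallel to the rack's y.
- rocker_nuts (a joint): Angle (rad) of the grey rocker paddle in front (robot side) of bin_nuts. 0 = end nearer the robot fully raised, 0.5 = that end fully down against its stop; starts at 0 to 0.06. Paddle 64 (rack x) x 34 x 8 mm, level at 0.25, hinged across its middle 40 mm above the bench, in a black housing 76 x 50 mm. It stays where left (friction, no spring).
- press_nuts (a point): Press point on rocker_nuts: on the paddle's upper face near the raised, ribbed end, 26 mm from the hinge and 6 mm from that end's edge. About 50 mm above the bench at joint 0 and 38 mm at 0.5. About 3 N down moves it, more nearer the hinge; press to 12-15 N to seat it on its stop. Moves with the paddle; its y axis lies along the hinge, parallel to the rack's y.
- rocker_brackets (a joint): Angle (rad) of the grey rocker paddle in front (robot side) of bin_brackets. 0 = end nearer the robot fully raised, 0.5 = that end fully down against its stop; starts at 0 to 0.06. Paddle 64 (rack x) x 34 x 8 mm, level at 0.25, hinged across its middle 40 mm above the bench, in a black housing 76 x 50 mm. It stays where left (friction, no spring).
- press_brackets (a point): Press point on rocker_brackets: on the paddle's upper face near the raised, ribbed end, 26 mm from the hinge and 6 mm from that end's edge. About 50 mm above the bench at joint 0 and 38 mm at 0.5. About 3 N down moves it, more nearer the hinge; press to 12-15 N to seat it on its stop. Moves with the paddle; its y axis lies along the hinge, parallel to the rack's y.
- rocker_empty (a joint): Angle (rad) of the grey rocker paddle in front (robot side) of bin_empty. 0 = end nearer the robot fully raised, 0.5 = that end fully down against its stop; starts at 0 to 0.06. Paddle 64 (rack x) x 34 x 8 mm, level at 0.25, hinged across its middle 40 mm above the bench, in a black housing 76 x 50 mm. It stays where left (friction, no spring).
- press_empty (a point): Press point on rocker_empty: on the paddle's upper face near the raised, ribbed end, 26 mm from the hinge and 6 mm from that end's edge. About 50 mm above the bench at joint 0 and 38 mm at 0.5. About 3 N down moves it, more nearer the hinge; press to 12-15 N to seat it on its stop. Moves with the paddle; its y axis lies along the hinge, parallel to the rack's y.
- spare_stud: Loose steel hex-head stud standing on its head on the rack between two middle rockers, head 32 mm across and 12 mm high, 48 mm tall in all. Origin: centre of its underside. Bystander.
- pot: Loose small jar with white cap, 32 mm diameter, 45 mm tall, on the rack between the two leftmost (+y) rockers. Origin: centre of its underside. Bystander.
- carton: Loose cardboard carton 80 x 100 x 60 mm on the bench to the left of the rack. Origin: centre of its underside. Bystander.
- driver: Loose screwdriver lying on the bench to the right of the rack, handle to its -x. Bystander.

How it is judged (in metres and radians):
On the way, in this order (a step that is already met when the one before it is completed fails the run):
1. the rocker of the bolts is pressed fully down (value of joint rocker_bolts above 0.42 rad), for 0.1 s.
2. the rocker of the nuts is pressed fully down (value of joint rocker_nuts above 0.42 rad), for 0.1 s.
3. the rocker of the brackets is pressed fully down (value of joint rocker_brackets above 0.42 rad), for 0.1 s.
At the end, for the whole second after the job is handed in: The rockers of the bolts, nuts and brackets stay pressed beyond 0.42 rad (of 0.5), that of the empty bin stays below 0.12 rad, and every bin and loose thing is within 15 mm of where it started (value of joint each of rocker_bolts, rocker_nuts, rocker_brackets above 0.42 rad and value of joint rocker_empty below 0.12 rad and distance of each of bin_bolts, bin_nuts, bin_brackets, bin_empty, spare_stud, pot, carton, driver from where it was at the start of the episode below 0.015 m); the robot touches nothing.
It fails at once if the rocker of the nuts was pressed before that of the bolts was down (value of joint rocker_nuts above 0.25 rad and value of joint rocker_bolts below 0.4 rad).
It fails at once if the rocker of the brackets was pressed before that of the nuts was down (value of joint rocker_brackets above 0.25 rad and value of joint rocker_nuts below 0.4 rad).
It fails at once if the rocker of the empty bin was pressed (value of joint rocker_empty above 0.12 rad).
It fails at once if a bin was shifted, lifted or tipped (distance of any of bin_bolts, bin_nuts, bin_brackets, bin_empty from where it was at the start of the episode above 0.015 m or angle between any of bin_bolts, bin_nuts, bin_brackets, bin_empty's own z axis and vertical above 0.2 rad).
It fails at once if a loose thing beside the work was shifted, lifted or tipped (distance of any of spare_stud, pot, carton, driver from where it was at the start of the episode above 0.015 m or angle between any of spare_stud, pot, carton's own z axis and vertical above 0.3 rad).
It also fails if it takes over 45 s, if anything falls off the work surface, if the arm or the gripper's body presses on something with over 40 N, if the wrist force passes 120 N, or if a joint passes its speed limit or range.

### The arm

A 6-joint arm with a two-finger parallel gripper is mounted at the origin on the work surface. World frame = base frame: x ahead of the robot, y to its left, z up, the work surface at z = 0. Lengths are in mm, angles in rad, forces in N, time in s.
With the tool pointing down it reaches from about 275 to 875 mm from the base axis. Payload 12.5 kg.
Tool frame: the origin (TCP) lies on the mounting face of the last link; the fingertips stand 173 mm ahead of it and the grasp point (between the pads) lies 155 mm ahead of it (robot.tcp_to_grasp is the z of the grasp point in the tool frame, in mm); z points along the fingers, y is the line along which they close (so a half turn about z gives the same grasp; the last joint's range is limited). The gripper opens to 85 mm and grips with 20 to 120 N. Pads are 22 mm wide; open, the fingers measure 114 mm over their backs; the gripper's body (76 mm by 85 mm) begins 54 mm behind the grasp point. The pads swing forward as they close: fully open they stand 13 mm farther back than shut.
Start: joints at [-1.301, 0.351, 1.652, -0, 1.139, -0.085], TCP at [191.09, -515.723, 404.69] pointing down, gripper open.
Joint ranges: [-2.75, 2.75], [-0.79, 2.1], [0.01, 2.65], [-1.57, 4.71], [0.07, 3.14], [-2.87, 2.87]. Speed limits (rad/s): [2.22, 2.22, 2.79, 3.14, 3.14, 3.14].

### API

Orientations are given as a unit quaternion [w, x, y, z].
In Python, from plant import monitor, read_camera, get_calibration, workorder, robot gives the robot as it stands. The module is installed in compiled form; this text tells all that it offers.
- The arm moves only by the shell command python3 -m creep 'ROWS' [FORCE]. ROWS is JSON, a list of rows, each a list of 7 numbers: the turn, a rotation vector about the world's x, y, z as a fraction of full scale, then the shift along the world's x, y, z as a fraction of full scale, then the finger opening in mm, from 0 to 85.4. In form: [[rx, ry, rz, dx, dy, dz, fingers], ...]. A call has 1 to 8 rows; each row is the pose to reach, as a shift and turn from the pose commanded when the call began; what a row does not reach only later rows make up. Full scale, the value 1, is 0.2 m for a shift and 90 degrees for a turn. A row lasts 1/10 s, in which the tool goes at most 50 mm and 8.59 degrees, less where a joint would pass 70% of its speed; a pose out of reach is approached as far as the arm can. A call with a number of a shift or a turn outside -1 to 1 is refused whole. A call with a gripper value outside its range is refused whole. The fingers move at their own pace and stop on an object; FORCE is the grip in N (left out, the last holds). Time passes only in rows, so rows that repeat a pose let the fingers close. It gives the time, the measured TCP pose, the force, the opening and the grip force at its end, in the units of the state.
- monitor.observe(): the state, without advancing time (a new reading comes with each control period).
- read_camera(name): name is "scene" or "top" or "wrist"; returns the picture (480x640x3 uint8, red, green, blue); there is no depth.
- get_calibration(name): a dict with "K" (3x3 intrinsics, pixels), "k1" (the pictures are not rectified: a ray, as slopes to the right and down, at radius r is drawn at 1 + k1 r^2 times it, then the intrinsics apply), "position" and "attitude" of the camera in the world. Camera axes: x right, y down, z forward; pixel columns grow to the right and rows downward; lengths in mm; the calibration is good to about 2 mm. A picture is of the moment at which its call begins: read the wrist's pose just before it. get_calibration takes no time and is no camera call; for the wrist camera it gives the pose at the moment of the call.
- workorder.finish_job(): hands the job in; it is judged then, once.
The state is a dict: "time_s": time; "joint_pos": joint angles; "joint_vel": joint speeds; "joint_torque": joint torques, N m; "tool_pos": TCP position; "tool_rot": TCP orientation; "ft_force": force on the tool from outside, world axes, zero at the start; "ft_torque": the same for the moment, N m; "opening": opening from 0.0 (shut) to 1.0 (fully open); "grasp_force": force on a finger pad.
Only numpy, scipy, OpenCV 4.12 (cv2) and the standard library are available. Lean on these libraries where they do the work, as an engineer would, in place of code of your own. Each camera call takes 0.05 s, during which the arm holds its last target. There are 200 camera calls.

## Working session

There is one attempt and no reset: what is moved stays moved. The work goes in short steps, Python scripts to look and compute and a shell command to move; the robot and the scene stay as the last step left them, time stands still between calls to the robot, and variables do not carry over. Pictures are saved under pics/ and viewed, at most 10 in all, crops included, and the job is handed in when it is done.

```bash
mkdir -p pics
python3 - <<'E'
from plant import monitor, read_camera, get_calibration
import cv2
for n in ("top","scene"):
    c=get_calibration(n); print(n,c)
    cv2.imwrite(f"pics/{n}0.png",read_camera(n)[:,:,::-1])
s=monitor.observe(); print(s)
E
```

```text
top {'K': array([[500.06983716,   0.        , 321.3988631 ],
       [  0.        , 500.06983716, 245.56151114],
       [  0.        ,   0.        ,   1.        ]]), 'k1': -0.02440827777631275, 'position': array([ 395.53016476,  -21.9634127 , 1453.22689425]), 'attitude': array([-0.05354907,  0.70610301, -0.70460288,  0.04567074])}
scene {'K': array([[539.23050355,   0.        , 321.1903203 ],
       [  0.        , 539.23050355, 238.57884022],
       [  0.        ,   0.        ,   1.        ]]), 'k1': -0.03724904819214193, 'position': array([1177.1047519 , -660.7666393 , 1095.94826462]), 'attitude': array([-0.32990774,  0.87331378,  0.33829136, -0.11850265])}
{'time_s': 0.1, 'joint_pos': array([-1.30060181e+00,  3.51211863e-01,  1.65235544e+00,  5.62768261e-06,
        1.13910262e+00, -8.46111773e-02]), 'joint_vel': array([ 0.00127307, -0.00159612, -0.00099926, -0.00168377,  0.00040345,
       -0.00069473]), 'joint_torque': array([ 1.10696401e-03, -5.06836045e+01, -2.91876054e+01, -4.38686834e-05,
        2.63868904e-03, -2.04253450e-05]), 'tool_pos': array([ 191.0633254 , -515.62811095,  404.19776501]), 'tool_rot': array([-5.36553950e-04,  9.84305407e-01,  1.76472593e-01, -4.73650262e-05]), 'ft_force': array([-0.92615013,  0.329886  ,  0.07342693]), 'ft_torque': array([-0.03400673, -0.02003227,  0.00034769]), 'grasp_force': 0.0, 'opening': 1.00142859376018}
```

View pics/top0.png

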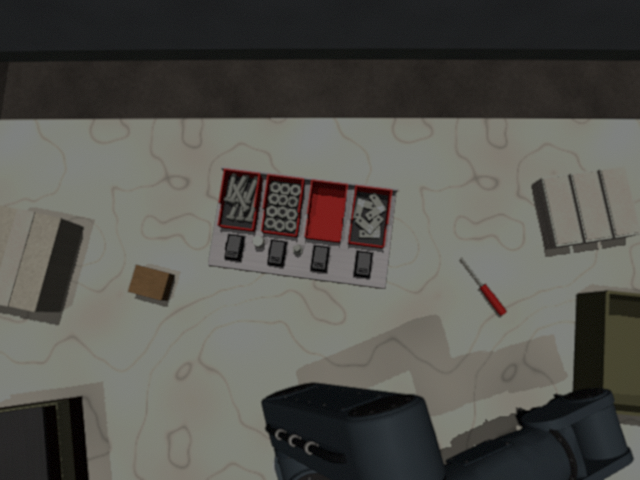

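View pics/scene0.png

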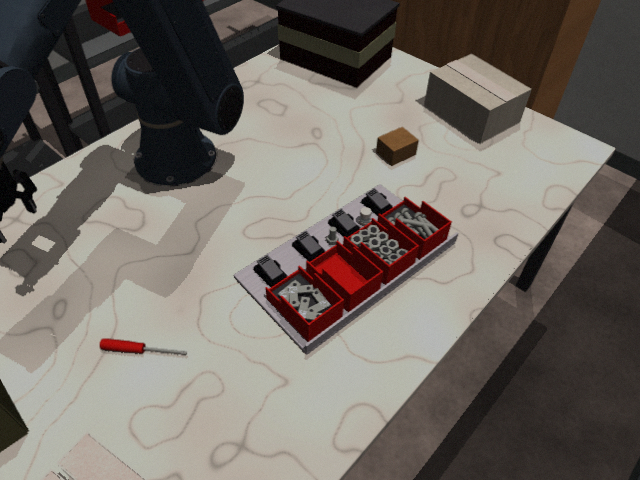

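The top view shows, left to right (+y to −y): bolts (rocker at 234,247), nuts (276,252), empty (319,259), brackets (364,264). The pot is at (259,241) and the stud at (298,250). The scene view gives the same order.

```bash
cat > h.py <<'E'
import numpy as np, cv2
from scipy.spatial.transform import Rotation as R
def rot(q): return R.from_quat([q[1],q[2],q[3],q[0]]).as_matrix()
def cast(c,px,z):
    px=np.atleast_2d(np.array(px,float)); 
    u=cv2.undistortPoints(px[:,None],c['K'],np.array([c['k1'],0,0,0.]))[:,0]
    d=np.c_[u,np.ones(len(u))]@rot(c['attitude']).T
    p=np.array(c['position']); return p+d*((z-p[2])/d[:,2])[:,None]
def proj(c,P):
    Rm=rot(c['attitude']).T; t=-Rm@np.array(c['position'])
    return cv2.projectPoints(np.atleast_2d(np.array(P,float)),cv2.Rodrigues(Rm)[0],t,c['K'],np.array([c['k1'],0,0,0.]))[0][:,0]
E
python3 - <<'E'
from h import *
from plant import get_calibration
im=cv2.imread('pics/top0.png'); c=get_calibration('top')
cv2.imwrite('pics/crop0.png',cv2.resize(im[155:300,195:410],None,fx=3.7,fy=3.7,interpolation=cv2.INTER_CUBIC)[:600,:800])
dark=((im.max(2)<75)*255).astype(np.uint8); dark[:228]=0;dark[285:]=0;dark[:,:212]=0;dark[:,385:]=0
n,l,st,ce=cv2.connectedComponentsWithStats(dark)
for i in range(1,n):
    if st[i,4]>100: print(st[i],ce[i],cast(c,ce[i],35)[0])
k=cast(c,[(223,168),(397,190),(386,289),(209,265)],12); print(k)
for h in (.5,):print(k.mean(0))
print(np.arctan2(*(k[0]-k[1])[:2][::-1]),np.linalg.norm(k[0]-k[1]),np.linalg.norm(k[0]-k[3]))
E
```

```text
[221 228  36  34 613] [235.34584013 243.83686786] [600.68019301 241.46322856  35.        ]
[262 228  38  40 732] [278.28551913 246.17486339] [594.06594072 117.78638927  35.        ]
[350 228  35  17 337] [366.32937685 236.77448071] [ 621.64563276 -134.68320633   35.        ]
[305 237  36  36 606] [320.20627063 254.85478548] [569.18896967  -2.50055539  35.        ]
[348 243  35  36 604] [363.28311258 260.46688742] [ 553.26200097 -125.34577528   35.        ]
[[ 832.88226276  289.09410811   12.        ]
 [ 765.37187677 -228.49555876   12.        ]
 [ 473.46223247 -191.55673594   12.        ]
 [ 541.77276604  320.90015479   12.        ]]
[653.37228451  47.48549205  12.        ]
1.4410962776764018 521.9738647433896 292.84187488453665
```

View pics/crop0.png

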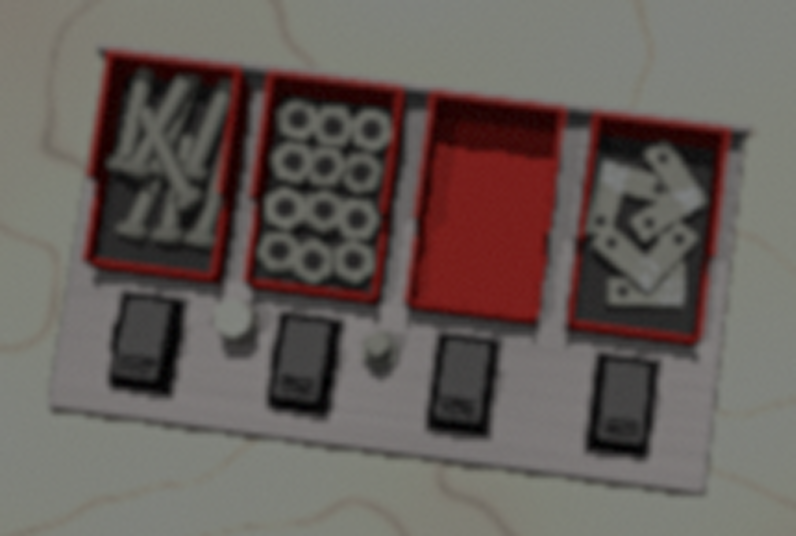

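The crop shows the ribbed ends at full-image pixels of about: bolts (232.6,252.8), nuts (275.3,258.5), empty (318.8,264.5), brackets (362.8,270.4). The rack yaw is about −0.13. Next I get estimates of the press points and the wrist camera mounting.

Run:
```python
from h import *
from plant import get_calibration,monitor
c=get_calibration('top')
px=[(232.6,252.8),(275.3,258.5),(318.8,264.5),(362.8,270.4)]
P=cast(c,px,50); print(P)
print("yaw",np.arctan2(*(P[0]-P[3])[:2][::-1])-np.pi/2, np.linalg.norm(P[0]-P[3])/3)
s=monitor.observe();w=get_calibration('wrist')
Rt=rot(s['tool_rot']); print('cam in tool',Rt.T@(w['position']-s['tool_pos']), (Rt.T@rot(w['attitude'])).round(2), w['K'][0])
```

```text
[[ 572.81555604  245.7977637    50.        ]
 [ 556.76774678  124.2358899    50.        ]
 [ 539.95422659    1.17020281   50.        ]
 [ 523.49378093 -122.65106947   50.        ]]
yaw -0.13307220151559784 123.91178769231175
cam in tool [81.16756833  1.19047286 30.99356613] [[ 0.   -0.95 -0.31]
 [ 1.    0.    0.  ]
 [-0.   -0.31  0.95]] [381.10539162   0.         315.55386834]
```

```bash
python3 -m creep '[[0,0,-0.08,0.2,0.25,0,0],[0,0,-0.16,0.4,0.5,0,0],[0,0,-0.24,0.6,0.75,0,0],[0,0,-0.31,0.7,1,0,0],[0,0,-0.31,0.7,1,0,0]]' 20; python3 -m creep '[[0,0,0,0.1,0.25,0,0],[0,0,0,0.2,0.5,0,0],[0,0,0,0.3,0.75,0,0],[0,0,0,0.4,1,0,0],[0,0,0,0.4,1,0,0]]'
```

```text
time_s: 0.6
tool_pos: [331.8, -313.7, 404.5]
tool_rot: [-0.0, 0.998, -0.068, -0.0]
ft_force: [0.9, -0.1, 0.1]
opening: 0.143
grasp_force: 0.0
time_s: 1.1
tool_pos: [411.7, -112.4, 404.6]
tool_rot: [-0.0, 0.998, -0.065, -0.0]
ft_force: [0.4, -1.0, -0.2]
opening: 0.002
grasp_force: 0.0
```

```bash
python3 -m creep '[[0,0,0,0.2,0.25,0,0],[0,0,0,0.4,0.5,0,0],[0,0,0,0.55,0.75,0,0],[0,0,0,0.67,0.87,0,0],[0,0,0,0.67,0.87,0,0],[0,0,0,0.67,0.87,0,0]]'
python3 - <<'E'
from h import *
from plant import get_calibration,monitor,read_camera
import pickle
w=get_calibration('wrist'); im=read_camera('wrist')[:,:,::-1].copy()
pickle.dump(w,open('w1.pkl','wb')); cv2.imwrite('pics/w1.png',im)
P=[[572.8,245.8,50],[556.8,124.2,50],[540,1.2,50],[523.5,-122.7,50]]
print(proj(w,P), w['position'])
E
```

```text
time_s: 1.7
tool_pos: [546.0, 60.2, 404.0]
tool_rot: [-0.0, 0.998, -0.065, -0.0]
ft_force: [-0.5, 0.1, 0.2]
opening: -0.001
grasp_force: 0.0
[[101.08694662 207.58164597]
 [240.14400113 207.57057251]
 [382.66327608 208.49273302]
 [524.37488146 209.19367973]] [626.86574364  48.78779788 372.91559753]
```

View pics/w1.png

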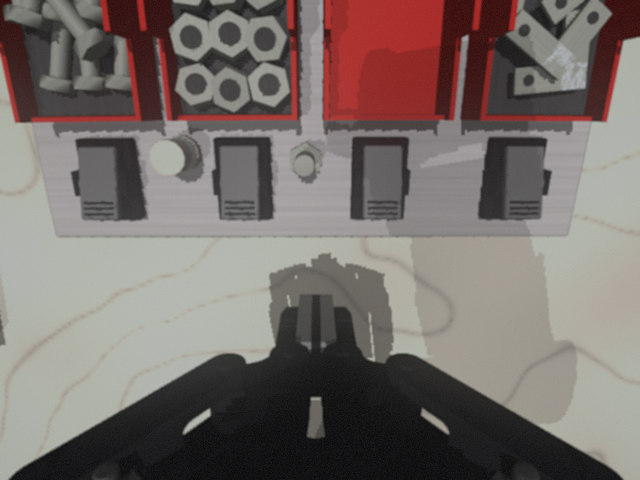

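The wrist view shows the rocker ribs at about bolts (98.5,209), nuts (238,209), empty (381,209) and brackets (524,209). Each paddle's near edge is at row 219. The bin order is confirmed.

Run:
```python
from h import *
import pickle
w=pickle.load(open('w1.pkl','rb'))
print(cast(w,[(98.5,211),(238,211),(381,211),(524,211)],50))
print(cast(w,[(98.5,219),(238,219),(381,219),(524,219)],52))
```

```text
[[ 570.11038266  249.04098028   50.        ]
 [ 554.01791674  126.64478006   50.        ]
 [ 537.93974692    2.81012173   50.        ]
 [ 521.88615097 -122.43472483   50.        ]]
[[ 563.43125383  250.02407455   52.        ]
 [ 547.38953665  127.5423417    52.        ]
 [ 531.30581587    3.63943341   52.        ]
 [ 515.18593184 -121.67572222   52.        ]]
```

```bash
python3 -m creep '[[0,0,0,0.03,0.25,0,0],[0,0,0,0.06,0.5,0,0],[0,0,0,0.09,0.75,0,0],[0,0,0,0.125,0.94,-0.1,0],[0,0,0,0.125,0.94,-0.35,0],[0,0,0,0.125,0.94,-0.6,0],[0,0,0,0.125,0.94,-0.77,0],[0,0,0,0.125,0.94,-0.77,0]]'
python3 - <<'E'
from h import *
from plant import get_calibration,read_camera
w=get_calibration('wrist'); im=read_camera('wrist')[:,:,::-1].copy()
cv2.imwrite('pics/w2.png',im); print(proj(w,[[571,248,50],[571,248,75]]))
E
```

```text
time_s: 2.55
tool_pos: [568.6, 244.6, 246.4]
tool_rot: [0.002, 0.998, -0.067, -0.004]
ft_force: [-0.3, -0.4, 2.3]
opening: -0.0
grasp_force: 0.0
[[304.22502277 284.98842125]
 [302.76682205 311.38093178]]
```

View pics/w2.png

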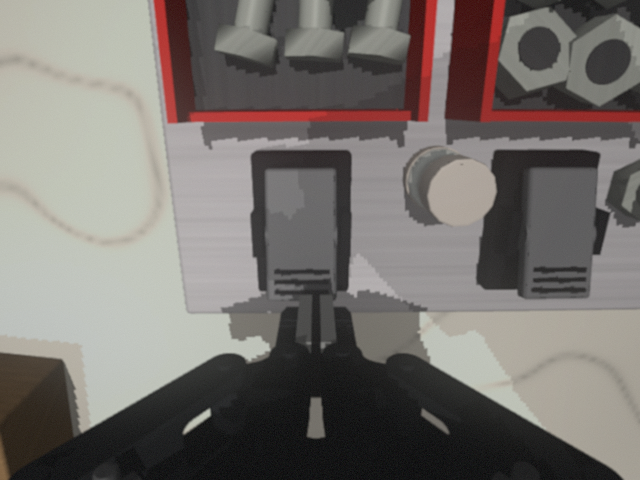

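The view shows paddle ribs at about (302,283) with the fingertips at column 316. The tip is about 4 mm too far toward −y, partly because the arm is still settling. I'll let it settle first and then press.

```bash
python3 -m creep '[[0,0,0,0.005,0.01,-0.02,0],[0,0,0,0.005,0.01,-0.04,0],[0,0,0,0.005,0.01,-0.04,0],[0,0,0,0.005,0.01,-0.04,0]]'
```

```text
time_s: 3.0
tool_pos: [571.2, 248.3, 243.6]
tool_rot: [-0.0, 0.998, -0.066, 0.001]
ft_force: [-0.2, -0.4, 0.4]
opening: -0.0
grasp_force: 0.0
```

```bash
python3 -m creep '[[0,0,0,0,0,-0.04,0],[0,0,0,0,0,-0.07,0],[0,0,0,0,0,-0.1,0],[0,0,0,0,0,-0.12,0],[0,0,0,0,0,-0.14,0],[0,0,0,0,0,-0.14,0],[0,0,0,0,0,-0.14,0]]'
```

```text
time_s: 3.7
tool_pos: [571.1, 248.3, 214.4]
tool_rot: [0.0, 0.998, -0.066, -0.0]
ft_force: [-0.0, 1.1, 0.4]
opening: 0.0
grasp_force: 0.0
```

```bash
python3 -m creep '[[0,0,0,0,0,-0.005,0],[0,0,0,0,0,-0.01,0],[0,0,0,0,0,-0.01,0]]'; python3 -m creep '[[0,0,0,0,0,-0.005,0],[0,0,0,0,0,-0.005,0]]'
```

```text
time_s: 4.0
tool_pos: [571.3, 248.4, 213.9]
tool_rot: [-0.0, 0.998, -0.066, 0.0]
ft_force: [-5.2, -1.7, 12.7]
opening: 0.003
grasp_force: 7.0
time_s: 4.2
tool_pos: [571.3, 248.4, 213.7]
tool_rot: [-0.0, 0.998, -0.066, 0.0]
ft_force: [-8.3, -2.4, 22.1]
opening: 0.002
grasp_force: 11.4
```

```bash
python3 -m creep '[[0,0,0,0,0,0.1,0],[0,0,0,0,0,0.3,0],[0,0,0,-0.02,-0.15,0.3,0],[0,0,0,-0.04,-0.35,0.3,0],[0,0,0,-0.06,-0.5,0.3,0],[0,0,0,-0.08,-0.61,0.3,0],[0,0,0,-0.08,-0.61,0.22,0],[0,0,0,-0.08,-0.61,0.18,0]]';python3 -m creep '[[0,0,0,0,0,0,0],[0,0,0,0,0,0,0],[0,0,0,0,0,0,0]]'
python3 - <<'E'
from h import *
from plant import get_calibration,read_camera
w=get_calibration('wrist'); im=read_camera('wrist')[:,:,::-1].copy()
cv2.imwrite('pics/w3.png',im); print(proj(w,[[555,126.5,50]]))
E
```

```text
time_s: 5.0
tool_pos: [555.0, 125.6, 246.9]
tool_rot: [0.0, 0.998, -0.067, -0.0]
ft_force: [0.4, -0.3, -0.4]
opening: 0.004
grasp_force: 0.0
time_s: 5.3
tool_pos: [555.3, 126.7, 248.1]
tool_rot: [-0.0, 0.998, -0.066, 0.0]
ft_force: [0.5, -0.4, 0.3]
opening: -0.002
grasp_force: 0.0
[[314.25624182 290.49850987]]
```

View pics/w3.png

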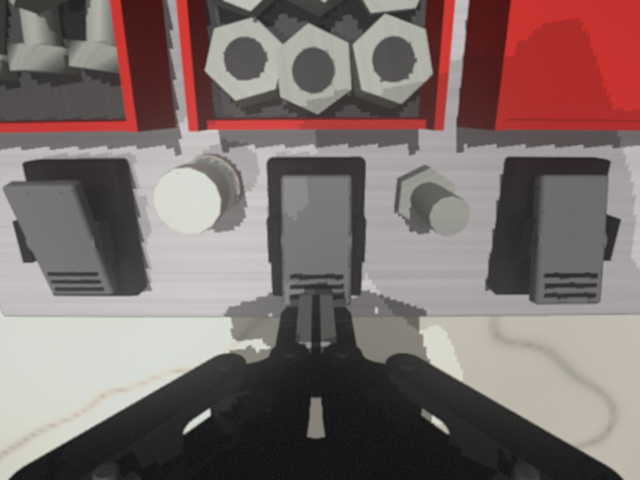

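The bolts paddle (left, 60,240) is now rocked over, with its far end raised. The nuts ribs at (316,287) are aligned with the fingertips.

```bash
python3 -m creep '[[0,0,0,0,0,-0.05,0],[0,0,0,0,0,-0.09,0],[0,0,0,0,0,-0.12,0],[0,0,0,0,0,-0.14,0],[0,0,0,0,0,-0.16,0],[0,0,0,0,0,-0.17,0],[0,0,0,0,0,-0.175,0],[0,0,0,0,0,-0.175,0]]'; python3 -m creep '[[0,0,0,0,0,-0.004,0],[0,0,0,0,0,-0.004,0]]'
```

```text
time_s: 6.15
tool_pos: [554.8, 126.4, 213.4]
tool_rot: [0.0, 0.998, -0.066, -0.001]
ft_force: [-8.9, 0.2, 15.8]
opening: -0.001
grasp_force: 8.9
time_s: 6.35
tool_pos: [554.8, 126.4, 213.2]
tool_rot: [0.0, 0.998, -0.066, -0.001]
ft_force: [-12.0, -1.0, 22.9]
opening: 0.001
grasp_force: 13.0
```

```bash
python3 -m creep '[[0,0,0,0,0,0.1,0],[0,0,0,0,0,0.3,0],[0,0,0,-0.02,-0.15,0.3,0],[0,0,0,-0.05,-0.38,0.3,0],[0,0,0,-0.08,-0.6,0.3,0],[0,0,0,-0.12,-0.8,0.3,0],[0,0,0,-0.16,-1,0.3,0],[0,0,0,-0.16,-1,0.3,0]]';python3 -m creep '[[0,0,0,0,-0.15,0,0],[0,0,0,0,-0.245,0,0],[0,0,0,0,-0.245,-0.06,0],[0,0,0,0,-0.245,-0.12,0],[0,0,0,0,-0.245,-0.12,0],[0,0,0,0,-0.245,-0.12,0],[0,0,0,0,-0.245,-0.12,0]]'
python3 - <<'E'
from h import *
from plant import get_calibration,read_camera
w=get_calibration('wrist'); im=read_camera('wrist')[:,:,::-1].copy()
cv2.imwrite('pics/w4.png',im); print(proj(w,[[523,-122,50]]))
E
```

```text
time_s: 7.15
tool_pos: [522.5, -77.3, 271.9]
tool_rot: [0.0, 0.998, -0.068, 0.0]
ft_force: [0.4, 0.1, -0.4]
opening: 0.0
grasp_force: 0.0
time_s: 7.85
tool_pos: [523.3, -122.1, 248.0]
tool_rot: [0.0, 0.998, -0.066, 0.0]
ft_force: [-0.7, -0.6, -0.0]
opening: -0.004
grasp_force: 0.0
[[313.52956695 290.44999325]]
```

View pics/w4.png

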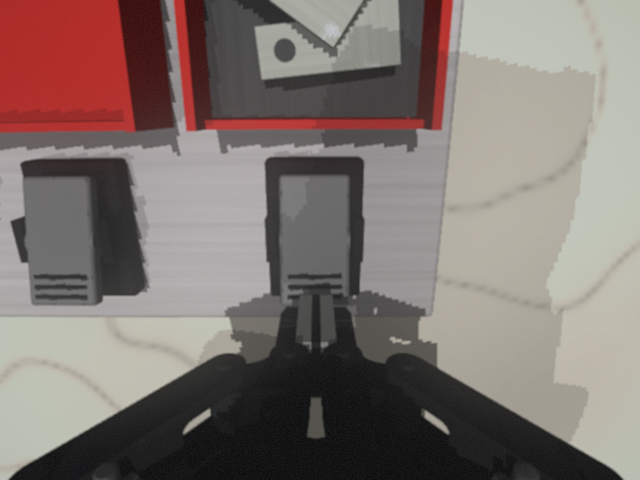

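The brackets ribs at (314,287) line up with the fingertips, and the empty bin's rocker (62,290) is still raised.

```bash
python3 -m creep '[[0,0,0,0,0,-0.05,0],[0,0,0,0,0,-0.09,0],[0,0,0,0,0,-0.12,0],[0,0,0,0,0,-0.14,0],[0,0,0,0,0,-0.16,0],[0,0,0,0,0,-0.17,0],[0,0,0,0,0,-0.175,0],[0,0,0,0,0,-0.175,0]]'; python3 -m creep '[[0,0,0,0,0,-0.004,0],[0,0,0,0,0,-0.004,0]]'; python3 -m creep '[[0,0,0,0,0,0.1,0],[0,0,0,0,0,0.3,0],[0,0,0,-0.15,0.2,0.5,0],[0,0,0,-0.15,0.4,0.7,0],[0,0,0,-0.15,0.6,0.9,0],[0,0,0,-0.15,0.8,0.95,0],[0,0,0,-0.15,0.9,0.95,0],[0,0,0,-0.15,0.9,0.95,0]]'
python3 - <<'E'
from h import *
from plant import get_calibration,read_camera
cv2.imwrite('pics/w5.png',read_camera('wrist')[:,:,::-1])
E
```

```text
time_s: 8.7
tool_pos: [522.7, -122.7, 213.4]
tool_rot: [-0.0, 0.998, -0.066, -0.001]
ft_force: [-8.7, 1.4, 15.0]
opening: -0.0
grasp_force: 8.5
time_s: 8.9
tool_pos: [522.7, -122.7, 213.2]
tool_rot: [-0.0, 0.998, -0.066, -0.001]
ft_force: [-11.7, 2.7, 24.0]
opening: -0.002
grasp_force: 12.9
time_s: 9.7
tool_pos: [493.0, 60.2, 403.4]
tool_rot: [-0.0, 0.998, -0.064, 0.001]
ft_force: [-0.4, -1.2, 0.4]
opening: 0.001
grasp_force: 0.0
```

View pics/w5.png

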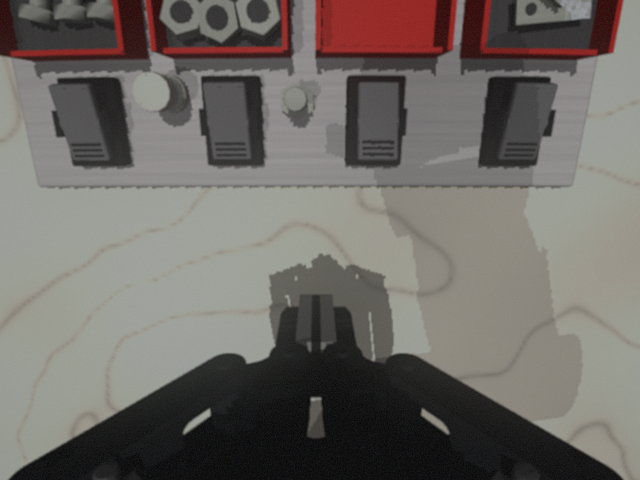

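The rockers at (90,150), (232,150) and (520,150) are down. The empty bin's rocker at (380,150) is still raised, and the bins, pot and stud look undisturbed.

```bash
python3 -m creep '[[0,0,0,0,0,0,0],[0,0,0,0,0,0,0]]'; python3 -c "
from plant import workorder; print(workorder.finish_job())"
```

```text
time_s: 9.95
tool_pos: [493.2, 56.4, 401.6]
tool_rot: [0.0, 0.998, -0.067, -0.0]
ft_force: [-0.2, -0.2, 0.6]
opening: 0.003
grasp_force: 0.0
the job is handed in; nothing more can be done
None
```

I pressed the bolts, nuts and brackets rockers fully down in that order, left the empty bin's rocker raised and everything else undisturbed in the last wrist view, and handed the job in at about 10 s with the arm clear; no verdict was returned.

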